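Gauge the slot depth and set the verdict lever

TASK

Take the depth gauge from its wooden holder and press it gently down on the slotted steel bar, its sprung probe in the slot, until its base sits flat on the bar; leave it seated there. Then read the depth: if the slot is deeper than 8 mm throw the verdict lever fully over to its green pad, if shallower fully over to its red pad. Knock nothing over.

Things in the scene. Friction and masses are not known exactly. Their poses are not given: they have to be found in the camera images.
- gauge: Depth gauge, loose, 0.45 kg. Steel base 28 (x) x 60 (y) x 12 mm; on it a grey stem 24 (x) x 26 (y) mm up to 71 mm above the underside (grip its +y and -y faces), then a dark cap, top at 79 mm. Origin: centre of the underside, z up. A round-nosed probe 5 mm thick sticks 14 mm out of the underside at the origin; at the start it hangs in the holder's hole.
- probe (a joint): How far the probe is pushed in, m: 0 = all 14 mm out, 0.014 = level with the underside. Slot depth = 0.014 minus this, once the base sits flat with the probe in the slot. Pushing it in takes 5.5 to 6.5 N (spring and rubbing); the spring brings it out with 1.5 to 2.3 N. The gauge's weight cannot push it in, but keeps the base down once seated.
- holder: Wooden block 56 (x) x 90 (y) x 24 mm (z), fixed, with an 18 mm hole down its middle; the gauge's base rests on its top, gauge and holder axes parallel. Origin: centre of the underside.
- nest: Blue base plate 76 (x) x 210 (y) x 10 mm, fixed, with two low aluminium rails along y (tops 25 mm above the bench); between them a slotted steel bar is clamped. Origin: centre of the plate's underside on the bench, z up.
- verdict_base: Grey block that carries the verdict lever, fixed. A green pad lies on its +x side and a red pad on its -x side, each 34 x 50 mm, centres 58 mm from the origin. Origin: centre of the underside.
- verdict_tip (a point): Centre of the knob on top of the black verdict lever, which swings in the x-z plane of verdict_base; the lever is about 80 mm long.
- verdict (a joint): Verdict lever, rad: 0 = fully over to the red pad (-x of verdict_base), 0.5 = upright, 1.0 = fully over to the green pad (+x). It starts near upright and stays where it is left.
- oil_can: Green oil can with brass spout, 76 mm diameter, 156 mm high, standing; origin: centre of the underside. Leave it standing.
- jar_brass: Glass jar of brass screws, 58 mm diameter, 72 mm high, standing; origin: centre of the underside. Leave it standing.
- gauge_scale (a point): Middle of the scale on the front (-x) face of the gauge's stem, 32 mm above the underside: 2 mm ticks and an orange pointer that rides with the probe. With the gauge seated, pointer in the lower, green half = slot deeper than 8 mm, in the upper, red half = shallower; the long black tick is 8 mm.
- bar_top (a point): Point of the nest frame (axes as the nest's) 38 mm above the nest's origin, in the plane of the bar's flat top. The bar is 40 (x) x 164 (y) mm. A slot 8 mm wide and 4 to 12 mm deep crosses it along x at mid-length, but the bar is clamped up to 16 mm to either side, so the slot's middle lies at x = 0 and y = -16 to +16 mm from this point: look or feel for it.

How it is judged:
By the outcome, as a careful person would: the job done as asked, in the order asked, and still so for the second after the job is handed in, with the robot touching nothing.
It also fails if it takes over 67 s, if anything falls off the work surface, if the arm or the gripper's body presses on something with over 40 N, if the wrist force passes 120 N, or if a joint passes its speed limit or range.

ROBOT

A 6-joint arm with a two-finger parallel gripper is mounted at the origin on a cart in front of the work surface, level with it; the furniture and walls round the work are solid. World frame = base frame: x ahead of the robot, y to its left, z up, the work surface at z = 0. Lengths are in m, angles in degrees, forces in N, time in s.
With the tool pointing down it reaches from about 0.3 to 0.75 m from the base axis. Payload 8.5 kg.
Tool frame: the origin (TCP) lies at the very end of the fingers, on their centre line; the grasp point (between the pads) lies 19 mm behind it (env.grasp_offset is the distance from the TCP to the grasp point, in m); y points along the fingers, z is the direction in which the jaws open and shut, and the axes are right-handed (so a half turn about y gives the same grasp; the last joint's range is limited). The gripper opens to 85 mm and grips with 20 to 120 N. Pads are 22 mm wide; open, the fingers measure 114 mm over their backs; the gripper's body (76 mm by 85 mm) begins 54 mm behind the grasp point. The pads swing forward as they close: fully open they stand 13 mm farther back than shut.
Start: joints at [-88.539, 21.807, 74.336, -0, 83.858, -12.336], TCP at [0.131, -0.534, 0.231] pointing down, gripper open.
Joint ranges: [-178.18, 178.18], [-50.72, 133.34], [12.68, 142.11], [-81.47, 261.47], [9.98, 163.14], [-165.26, 165.26]. Speed limits (degrees/s): [136.94, 136.94, 180, 180, 180, 180].

INTERFACE

Orientations are given as a 3x3 rotation matrix whose columns are the frame's x, y, z axes.
In Python, from rig import env gives the robot as it stands. The module is installed in compiled form; this text tells all that it offers.
- The arm moves only by the shell command python3 -m pendant 'ROWS' [FORCE]. ROWS is JSON, a list of rows, each a list of 3 entries, a list of its own where there are three numbers: the shift along the world's x, y, z as a fraction of full scale, then the turn about the world's z as a fraction of full scale, then the opening, from 0 (shut) to 1 (fully open). A call has 1 to 12 rows; each row shifts and turns the commanded pose from where the row before left it; what a row does not reach is not made up. Full scale, the value 1, is 30 mm for a shift and 5 degrees for a turn. A row lasts 1/12 s, in which the tool goes at most 41.7 mm and 7.16 degrees, less where a joint would pass 70% of its speed; a pose out of reach is approached as far as the arm can. A call with a number of a shift or a turn outside -1 to 1 is refused whole. A call with a gripper value outside its range is refused whole. The fingers move at their own pace and stop on an object; FORCE is the grip in N (left out, the last holds). Time passes only in rows, so rows that do not move let the fingers close. It gives the time, the measured TCP pose, the force and the opening at its end, in the units of the state.
- env.observe(): the state, without advancing time (a new reading comes with each control period).
- env.get_image(name): name is "scene" or "top"; returns (picture, depth): 400x640x3 uint8, red, green, blue; 400x640 float32, m along the optical axis (not along the pixel's ray), 0 where there is no reading.
- env.camera_model(name): a dict with "camera_matrix" (3x3 intrinsics, pixels), "dist_coeffs" ([k1, k2, p1, p2, k3] as OpenCV has them; the pictures are not rectified), "R" (3x3) and "t" (3): a world point X has camera coordinates R X + t. Camera axes: x right, y down, z forward; pixel columns grow to the right and rows downward; lengths in m; the calibration is good to about 2 mm. A picture is of the moment at which its call begins. camera_model takes no time and is no camera call.
- env.close_job(): hands the job in, once; it reports no verdict.
The state is a dict: "time_s": time; "q": joint angles; "qvel": joint speeds; "joint_efforts": joint torques, N m; "position": TCP position; "tool_rot": TCP orientation; "ft_force": force on the tool from outside, world axes, zero at the start; "wrist_torque": the same for the moment, N m; "grip_width": finger opening in m.
Only numpy, scipy, OpenCV 4.12 (cv2) and the standard library are available. Lean on these libraries where they do the work, as an engineer would, in place of code of your own. Each camera call takes 0.05 s, during which the arm holds its last target.

## Working session

There is one attempt and no reset: what is moved stays moved. The work goes in short steps, Python scripts to look and compute and a shell command to move; the robot and the scene stay as the last step left them, time stands still between calls to the robot, and variables do not carry over. Pictures are saved under pics/ and viewed, and the job is handed in when it is done.

```bash
mkdir -p pics; cat > h.py <<'E'
import numpy as np, cv2
from rig import env
def cam(n):
    m=env.camera_model(n); return np.array(m["camera_matrix"]),np.array(m["dist_coeffs"]),np.array(m["R"]),np.array(m["t"]).ravel()
def ray(n,uv):
    K,D,R,t=cam(n); p=cv2.undistortPoints(np.array(uv,float).reshape(-1,1,2),K,D).reshape(-1,2)
    d=np.c_[p,np.ones(len(p))]@R; return -R.T@t,d
def onz(n,uv,z):
    c,d=ray(n,uv); return c+d*((z-c[2])/d[:,2])[:,None]
def proj(n,X):
    K,D,R,t=cam(n); return cv2.projectPoints(np.array(X,float).reshape(-1,3),cv2.Rodrigues(R)[0],t,K,D)[0].reshape(-1,2)
def cloud(n,dep):
    h,w=dep.shape; u,v=np.meshgrid(np.arange(w),np.arange(h)); c,d=ray(n,np.c_[u.ravel(),v.ravel()])
    X=c+d*dep.reshape(-1,1); X[dep.ravel()==0]=np.nan; return X.reshape(h,w,3)
def snap(n,tag):
    im,d=env.get_image(n); cv2.imwrite(f"pics/{tag}.png",im[:,:,::-1]); np.savez(f"/tmp/{tag}.npz",im=im,d=d); return im,d
def load(tag):
    z=np.load(f"/tmp/{tag}.npz"); return z["im"],z["d"]
E
python3 - <<'E'
from h import *
snap("scene","s0");snap("top","t0")
s=env.observe();print(s["time_s"],s["position"],s["tool_rot"],s["grip_width"],s["ft_force"])
for n in("scene","top"):
    K,D,R,t=cam(n);print(n,-R.T@t,K[0,0],R[2])
E
```

```text
0.1 [ 0.13115934 -0.53387107  0.23076854] [[-9.71142908e-01 -4.34491339e-05  2.38498324e-01]
 [-2.38498178e-01  1.29763417e-03 -9.71142078e-01]
 [-2.67288293e-04 -9.99999157e-01 -1.27055076e-03]] 0.08562133319766255 [ 0.80719481  0.15136027 -0.45486854]
scene [0.21163472 0.81224017 0.6464841 ] 453.0002815778697 [ 0.32332521 -0.74738755 -0.58040733]
top [0.29523968 0.05417526 1.24897593] 512.2110657906611 [ 0.21650352  0.0211696  -0.97605229]
```

View pics/s0.png

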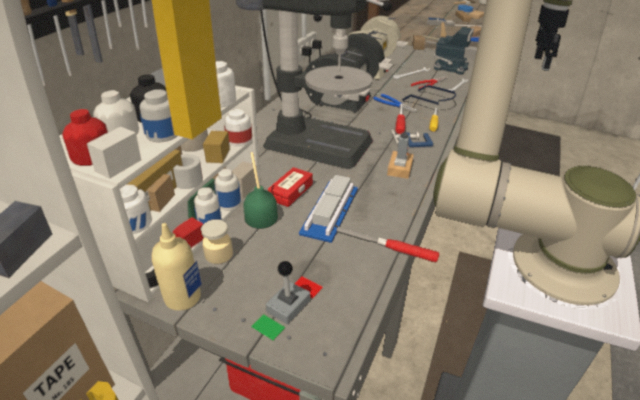

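View pics/t0.png

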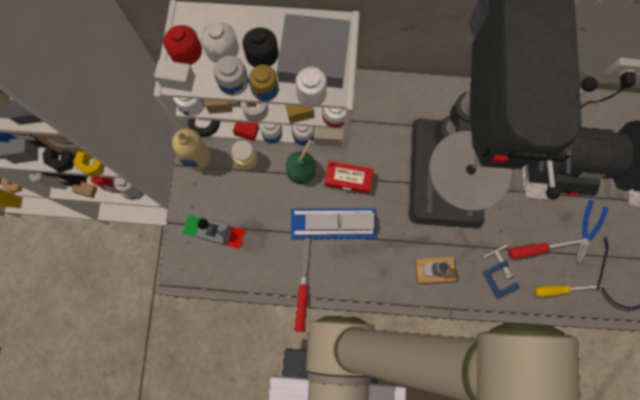

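The scene view shows the lever at (287,285), the nest at (330,205) and the holder with gauge at (402,160). In the top view the holder is at (437,270), the nest at (334,223), the lever base at (213,231) and the oil can at (301,167). Next I'll zoom in.

```bash
python3 - <<'E'
from h import *
a,_=load("s0");b,_=load("t0")
def c(im,x,y,w,h,W,H): return cv2.resize(im[y:y+h,x:x+w],(W,H),interpolation=cv2.INTER_CUBIC)
A=np.vstack([np.hstack([c(b,280,200,110,50,550,250),c(b,405,245,60,50,250,250)[:,:250]]),np.hstack([c(b,175,205,80,50,400,250),c(a,380,120,40,60,133,200).repeat(1,0)[:200] if 0 else c(a,375,120,64,40,400,250)])])
cv2.imwrite("pics/z0.png",A[:,:,::-1])
B=np.hstack([c(a,295,170,70,75,400,430),c(a,245,255,80,86,400,430)])
cv2.imwrite("pics/z1.png",B[:,:,::-1])
E
```

```text
(no output)
```

View pics/z0.png

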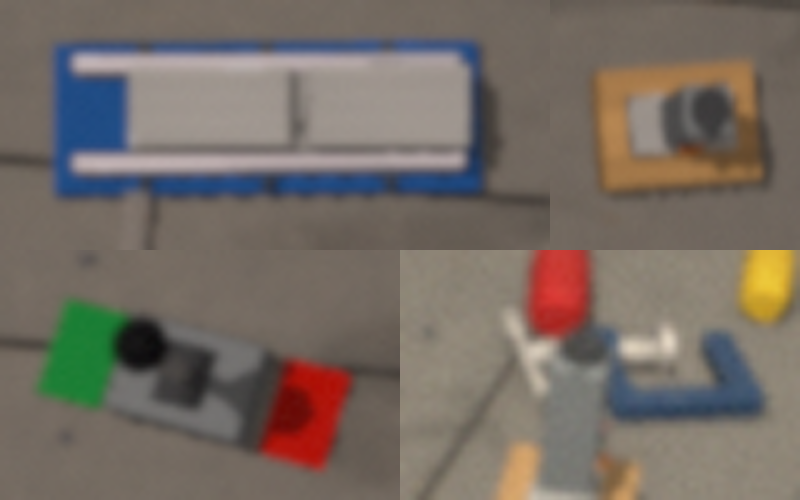

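View pics/z1.png

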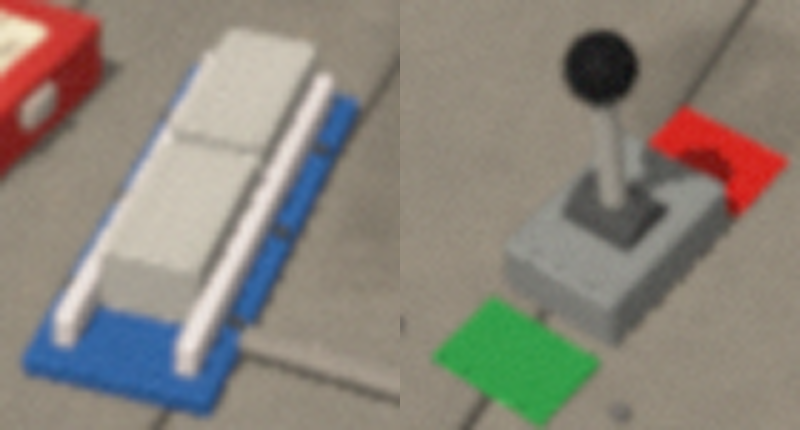

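```bash
python3 - <<'E'
from h import *
im,d=load("t0");X=cloud("top",d)
hsv=cv2.cvtColor(im,cv2.COLOR_RGB2HSV)
def rect(mask,box,z,name,cam="top"):
    x,y,w,h=box;m=np.zeros(mask.shape,np.uint8);m[y:y+h,x:x+w]=mask[y:y+h,x:x+w]
    m=cv2.morphologyEx(m,cv2.MORPH_OPEN,np.ones((2,2)))
    pts=np.argwhere(m>0)[:,::-1]
    P=onz(cam,pts,z)[:,:2]
    (c,s,a)=cv2.minAreaRect((P*1000).astype(np.float32)); print(name,len(pts),np.round(c,1),np.round(s,1),round(a,2),np.nanmedian(X[m>0][:,2]))
H,S,V=[hsv[...,i].astype(int) for i in range(3)]
blue=((H>100)&(H<125)&(S>110)).astype(np.uint8)
rect(blue,(283,200,105,45),0.01,"nestplate")
wood=((H>8)&(H<22)&(S>90)&(V>110)).astype(np.uint8)
rect(wood,(410,250,52,38),0.024,"holder")
g=((H>50)&(H<75)&(S>150)).astype(np.uint8);rect(g,(175,205,80,50),0.001,"green")
r=(((H<6)|(H>174))&(S>190)).astype(np.uint8);rect(r,(215,215,40,40),0.001,"red")
# bar: height from cloud
print("bar z",[np.round(X[v,u],4) for u,v in((315,222),(360,222),(325,228))])
print("gauge cap",np.round(X[262:275:3,425:455:4,2],3))
print("slot row gray:")
gr=cv2.cvtColor(im,cv2.COLOR_RGB2GRAY)
for v in range(213,232):print(v,gr[v,330:350])
for n,uv in(("slot a",(338.4,214.5)),("slot b",(339.6,228.5))):print(n,onz("top",[uv],.038))
E
```

```text
nestplate 509 [521.   36.2] [ 72.4 206.4] 4.5 0.008921296021818237
holder 560 [ 425.7 -214.8] [57.7 95.2] 7.3 0.023334110539509623
green 205 [490.1 386.4] [29.1 44.8] 79.05 0.002967394533325507
red 236 [469.5 272.5] [31.2 47. ] 79.55 0.0022922529283041504
bar z [array([0.5182, 0.0822, 0.0384]), array([ 0.5272, -0.0257,  0.0359]), array([0.5059, 0.0572, 0.0362])]
gauge cap [[0.024 0.022 0.026 0.094 0.093 0.095 0.019 0.021]
 [0.039 0.037 0.059 0.095 0.102 0.101 0.025 0.026]
 [0.036 0.037 0.059 0.095 0.105 0.108 0.025 0.022]
 [0.038 0.037 0.054 0.093 0.095 0.096 0.036 0.024]
 [0.036 0.036 0.046 0.059 0.055 0.03  0.038 0.022]]
slot row gray:
213 [174 174 170 167 166 164 163 160 157 160 163 163 162 161 163 163 163 164
 164 164]
214 [161 161 159 157 154 153 152 142 132 136 144 148 151 154 154 156 155 155
 155 155]
215 [153 153 152 151 150 150 145 132 117 120 134 140 146 149 150 149 150 150
 151 151]
216 [149 150 150 149 151 148 145 130 112 116 132 140 145 147 149 148 149 149
 151 149]
217 [150 150 150 150 151 149 146 131 111 115 132 140 145 148 149 149 149 149
 150 149]
218 [152 151 150 15
[... 586 characters left out ...]
51]
225 [153 153 152 152 153 151 147 132 107  96 106 126 142 149 150 150 149 150
 149 151]
226 [152 151 152 152 153 152 149 132 108 102 112 130 143 148 148 149 148 150
 150 149]
227 [150 150 151 151 150 150 147 132 112 109 122 132 143 147 147 148 147 148
 149 149]
228 [137 138 138 138 137 137 134 124 112 114 126 131 135 137 137 136 136 137
 136 137]
229 [114 115 114 115 115 115 113 109 106 113 123 124 120 117 114 113 113 112
 113 112]
230 [122 121 122 121 123 123 123 123 122 127 132 133 131 127 123 122 120 120
 121 121]
231 [159 158 159 158 158 157 157 157 158 158 159 161 161 159 156 155 156 156
 156 155]
slot a [[0.54101733 0.02748621 0.038     ]]
slot b [[0.50711059 0.02220193 0.038     ]]
```

```bash
python3 - <<'E'
from h import *
a,da=load("s0");b,db=load("t0")
def c(im,x,y,w,h,k): return cv2.resize(im[y:y+h,x:x+w],(w*k,h*k),interpolation=cv2.INTER_CUBIC)
cv2.imwrite("pics/z2.png",np.hstack([c(b,412,250,52,38,12)[:,:,::-1]]))
cv2.imwrite("pics/z3.png",c(a,380,130,40,50,12)[:,:,::-1])
for n,D,bx in(("top",db,(410,250,52,38)),("scene",da,(380,120,45,60))):
    X=cloud(n,D);x,y,w,h=bx;P=X[y:y+h,x:x+w].reshape(-1,3)
    for lo,hi in((.088,.115),(.03,.042)):
        Q=P[(P[:,2]>lo)&(P[:,2]<hi)];Q=Q[(abs(Q[:,0]-.425)<.06)&(abs(Q[:,1]+.215)<.06)]
        print(n,lo,len(Q),np.round(Q.mean(0),4),np.round(np.percentile(Q,5,0),4),np.round(np.percentile(Q,95,0),4))
print(proj("scene",[.425,-.215,.103]),proj("top",[.425,-.215,.103]))
E
```

```text
top 0.088 129 [ 0.427  -0.2121  0.0981] [ 0.4169 -0.2243  0.0904] [ 0.4383 -0.2013  0.106 ]
top 0.03 128 [ 0.4249 -0.202   0.0355] [ 0.4127 -0.2433  0.0307] [ 0.4385 -0.1845  0.0395]
scene 0.088 81 [ 0.4275 -0.2056  0.0973] [ 0.417  -0.2177  0.0896] [ 0.4383 -0.1986  0.1039]
scene 0.03 75 [ 0.4247 -0.1928  0.0362] [ 0.4135 -0.211   0.031 ] [ 0.4359 -0.1808  0.0394]
[[405.24964438 134.01852765]] [[443.67307383 267.69910191]]
```

View pics/z2.png

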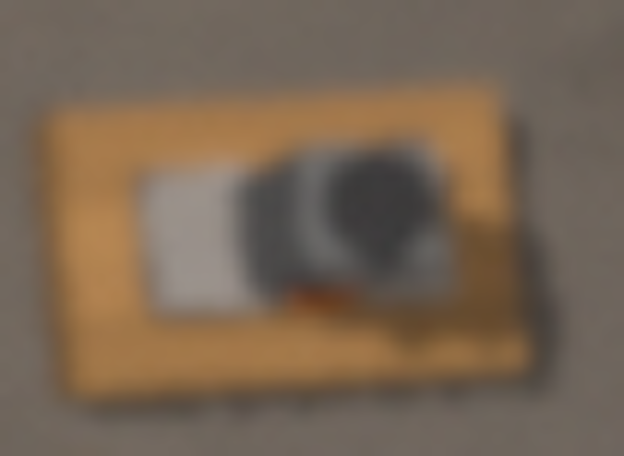

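View pics/z3.png

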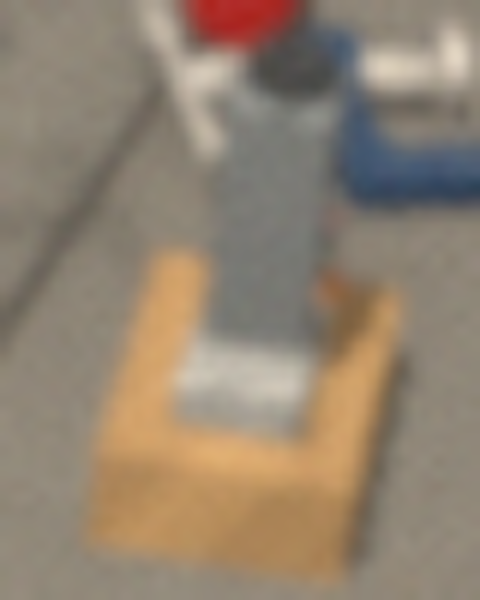

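```bash
python3 - <<'E'
from h import *
f=lambda p,o,k:(np.array(p,float)+.5)/k-.5+np.array(o)
hc=onz("top",f([(45,108),(500,85),(530,370),(70,395)],(412,250),12),.024)
print(hc.round(4),hc.mean(0)); 
for i,j in((0,1),(3,2),(0,3),(1,2)):
    v=hc[j]-hc[i];print(np.linalg.norm(v),np.degrees(np.arctan2(v[1],v[0])))
print("cap top",onz("top",f([(382,202)],(412,250),12),.103),"scene",onz("scene",f([(300,65)],(380,130),12),.103))
print("base +y edge",onz("top",f([(142,172),(155,318)],(412,250),12),.036))
# nest scene: slot
k=400/70
s=onz("scene",f([(175,135),(258,150)],(295,170),k),.038);print("slot scene",s)
bc=onz("scene",f([(232,28),(315,42),(100,255),(190,268)],(295,170),k),.038);print("bar corners scene",bc.round(4))
bt=onz("top",f([(128,72),(470,70),(472,147),(128,147)],(280,200),5),.038);print("bar corners top",bt.round(4),bt.mean(0))
pl=onz("top",f([(57,45),(480,45),(482,193),(57,193)],(280,200),5),.01);print("plate top",pl.round(4),pl.mean(0))
ve=onz("top",f([(140,345)],(175,205),5),.10),onz("scene",f([(600,68)],(245,255),5),.10);print("knob@.1",ve)
# two-ray triangulate
def tri(u1,u2):
    c1,d1=ray("top",[u1]);c2,d2=ray("scene",[u2]);d1=d1[0];d2=d2[0]
    s=np.linalg.lstsq(np.c_[d1,-d2],c2-c1,rcond=None)[0];return c1+s[0]*d1,c2+s[1]*d2
print(tri(f((140,345),(175,205),5),f((600,68),(245,255),5)))
print("cap tri",tri(f((382,202),(412,250),12),f((300,65),(380,130),12)))
E
```

```text
[[ 0.4508 -0.1645  0.024 ]
 [ 0.4623 -0.2558  0.024 ]
 [ 0.4059 -0.2634  0.024 ]
 [ 0.3941 -0.1718  0.024 ]] [ 0.42826946 -0.21388503  0.024     ]
0.0920584690463555 -82.80687033626744
0.09226936246370783 -82.70347798413148
0.05710638509188566 -172.62416572494683
0.056940946523451594 -172.41157560905617
cap top [[ 0.42791694 -0.21423855  0.103     ]] scene [[ 0.42529946 -0.20920772  0.103     ]]
base +y edge [[ 0.43803041 -0.18209641  0.036     ]
 [ 0.40947856 -0.18576416  0.036     ]]
slot scene [[0.54171024 0.02709594 0.038     ]
 [0.50737424 0.02244072 0.038     ]]
bar corners scene [[ 0.5512 -0.0558  0.038 ]
 [ 0.5149 -0.0608  0.038 ]
 [ 0.5362  0.111   0.038 ]
 [ 0.502   0.1038  0.038 ]]
bar corners top [[ 0.536   0.1074  0.038 ]
 [ 0.5499 -0.0571  0.038 ]
 [ 0.5123 -0.0601  0.038 ]
 [ 0.4994  0.1043  0.038 ]] [0.52439948 0.02362463 0.038     ]
plate top [[ 0.5523  0.1448  0.01  ]
 [ 0.5688 -0.0639  0.01  ]
 [ 0.495  -0.0689  0.01  ]
 [ 0.4787  0.1381  0.01  ]] [0.52369244 0.03753171 0.01      ]
knob@.1 (array([[0.36951793, 0.32276945, 0.1       ]]), array([[0.3601754 , 0.27902027, 0.1       ]]))
(array([0.36723935, 0.31452997, 0.13524633]), array([0.35105556, 0.31175799, 0.13355209]))
cap tri (array([ 0.428274  , -0.21496091,  0.09991594]), array([ 0.42656324, -0.21524932,  0.09978543]))
```

```bash
python3 - <<'E'
from h import *
im,d=load("t0");X=cloud("top",d)
for xs in np.arange(.25,.75,.05):
    print(round(xs,2),end=": ")
    for ys in np.arange(-.5,.46,.05):
        m=(abs(X[...,0]-xs)<.025)&(abs(X[...,1]-ys)<.025); print("%4.0f"%(1000*np.nanmax(X[...,2][m])) if m.any() else "  --",end=" ")
    print()
f=lambda p,o,k:(np.array(p,float)+.5)/k-.5+np.array(o)
def tri(u1,u2):
    c1,d1=ray("top",[u1]);c2,d2=ray("scene",[u2]);d1=d1[0];d2=d2[0]
    s=np.linalg.lstsq(np.c_[d1,-d2],c2-c1,rcond=None)[0];return c1+s[0]*d1,c2+s[1]*d2
print("knob",tri(f((140,95),(175,205),5),f((200,68),(245,255),5)))
p=onz("top",f([(75,104),(70,104)],(175,205),5),.001)
g=onz("top",f([(68,50),(115,70),(100,158),(38,145)],(175,205),5),.001);r=onz("top",f([(283,108),(350,125),(325,218),(262,202)],(175,205),5),.001);print(g.round(4),g.mean(0),r.round(4),r.mean(0))
gs=onz("scene",f([(95,297),(200,362),(143,425),(33,355)],(245,255),5),.001);print("green scene",gs.mean(0),gs.round(4))
E
```

```text
0.25: -828 -828 -830 -826 -830  678  689  685  569  446  323  201  140 -826 -826 -825 -823 -825 -821 -829 
0.3:    1    0    3    2    3  676  688  686  521  397  256  200  141    4    2    1    2    2    2    0 
0.35:    8    8    6   10    7    6    6    6    6    6    7    6   26    7    6    5    7    6    7    5 
0.4:   29   27   21   18    7   94  108   29    7    8    8    7   23    6    6    8    7    7    7    5 
0.45:    7    7   28   24    7   93  107   28    6    6    6    7   16    5    8    8   36  113    7    6 
0.5:   28   33   31   16    6    8   11    8    6   43   46   44   43   25    6    8  109  119    9    5 
0.55:    6   10    9  401  584  586  585  214    6   43   45   44   42   27    8    6    9    7    9    7 
0.6:    6  113  116  406  586  586  586  216    6   41   42   39   57   57    7    6    6    7    6    6 
0.65:  157  214  211  538  586  587  586  217    7   40   41   40  143  104    7   80   80  130  179  127 
0.7:  178  216  144  539  588  586  586  213    8    7  262  262  330  323  327  262  260  262  260  263 
knob (array([0.48254467, 0.33674764, 0.10119611]), array([0.48247738, 0.33672757, 0.10118019]))
[[0.5187 0.4005 0.001 ]
 [0.5105 0.3756 0.001 ]
 [0.4658 0.3773 0.001 ]
 [0.4698 0.4091 0.001 ]] [0.49118837 0.3906262  0.001     ] [[0.4981 0.2894 0.001 ]
 [0.4923 0.2552 0.001 ]
 [0.4452 0.2625 0.001 ]
 [0.4506 0.2944 0.001 ]] [0.47154592 0.27534683 0.001     ]
green scene [0.49195395 0.38901001 0.001     ] [[0.5127 0.3682 0.001 ]
 [0.4652 0.3779 0.001 ]
 [0.4704 0.4098 0.001 ]
 [0.5195 0.4002 0.001 ]]
```

```bash
python3 -m pendant '[[[0.9,0.97,0],-0.119,1],[[0.9,0.97,0],-0.119,1],[[0.9,0.97,0],-0.119,1],[[0.9,0.97,0],-0.119,1],[[0.9,0.97,0],-0.119,1],[[0.9,0.97,0],-0.119,1],[[0.9,0.97,0],-0.119,1],[[0.9,0.97,0],-0.119,1],[[0.9,0.97,0],-0.119,1],[[0.9,0.97,0],-0.119,1],[[0.9,0.97,0],-0.119,1],[[0,0,0],0,1]]' 30
```

```text
time_s: 1.1
position: [0.4311, -0.2092, 0.2311]
tool_rot: [[-0.991, 0.001, 0.132], [-0.132, 0.002, -0.991], [-0.001, -1.0, -0.002]]
ft_force: [-0.3, -0.2, -1.1]
grip_width: 0.0854
```

```bash
python3 -m pendant '[[[-0.1,-0.16,0],-0.07,1],[[0,0,0],0,1],[[0,0,0],0,1]]' 30
python3 - <<'E'
from h import *
s=env.observe();print(s["position"],s["tool_rot"][:,2])
E
```

```text
time_s: 1.35
position: [0.4244, -0.2199, 0.2312]
tool_rot: [[-0.993, -0.0, 0.118], [-0.118, 0.0, -0.993], [0.0, -1.0, -0.0]]
ft_force: [-0.9, 0.1, -0.5]
grip_width: 0.0849
[ 0.42436813 -0.21990617  0.23116972] [ 1.18114897e-01 -9.92999916e-01 -1.92866631e-04]
```

```bash
python3 -m pendant '[[[0.1,0.18,0],0.08,1],[[0,0,-0.9],0,1],[[0,0,-0.9],0,1],[[0,0,-0.9],0,1],[[0,0,0],0,1],[[0,0,0],0,1],[[0,0,0],0,1]]' 30
python3 - <<'E'
from h import *
snap("scene","s1");snap("top","t1");s=env.observe();print(s["position"],s["tool_rot"][:,2],s["qvel"])
E
```

```text
time_s: 1.93
position: [0.4286, -0.2142, 0.1517]
tool_rot: [[-0.992, 0.002, 0.126], [-0.126, -0.001, -0.992], [-0.001, -1.0, 0.001]]
ft_force: [0.9, -0.1, 0.3]
grip_width: 0.0857
[ 0.42871653 -0.21408617  0.15194374] [ 0.12673078 -0.9919346   0.00224983] [ 0.07724771 -0.05264621  0.45151592  0.03234832 -0.44693713  0.03609649]
```

```bash
python3 -m pendant '[[[0,0,-0.6],0,1],[[0,0,-0.6],0,1],[[0,0,-0.6],0,1],[[0,0,-0.5],0,1],[[0,0,-0.5],0,1],[[0,0,-0.4],0,1],[[0,0,0],0,1],[[0,0,0],0,1],[[0,0,0],0,1]]' 30
python3 - <<'E'
from h import *
a,_=snap("scene","s2");b,_=snap("top","t2")
def c(im,x,y,w,h,k): return cv2.resize(im[y:y+h,x:x+w],(w*k,h*k),interpolation=cv2.INTER_CUBIC)
cv2.imwrite("pics/z4.png",np.hstack([c(b,395,230,80,80,5),c(a,360,80,80,80,5)])[:,:,::-1])
E
```

```text
time_s: 2.78
position: [0.4288, -0.2139, 0.0556]
tool_rot: [[-0.992, 0.002, 0.127], [-0.127, -0.001, -0.992], [-0.002, -1.0, 0.002]]
ft_force: [-0.1, -0.1, 0.8]
grip_width: 0.0854
```

View pics/z4.png

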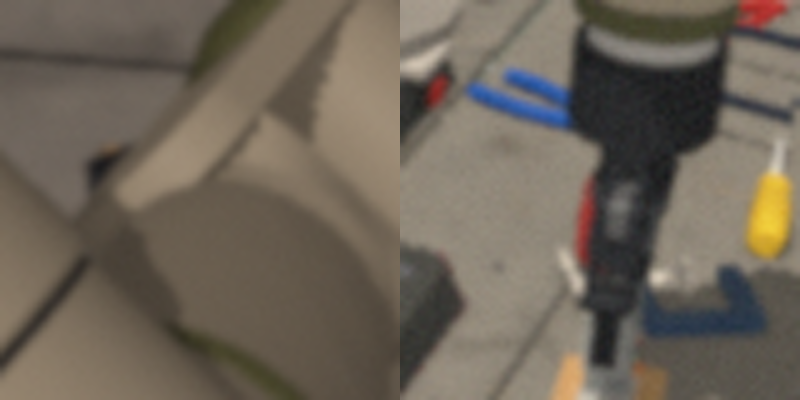

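The scene view shows the +y finger lined up with the stem, at about (400,148) in the full picture. The top view is blocked by the arm. Closing now.

```bash
python3 -m pendant '[[[0,0,0],0,0],[[0,0,0],0,0],[[0,0,0],0,0],[[0,0,0],0,0],[[0,0,0],0,0],[[0,0,0],0,0],[[0,0,0],0,0],[[0,0,0],0,0],[[0,0,0],0,0],[[0,0,0],0,0]]' 60
```

```text
time_s: 3.72
position: [0.4282, -0.2134, 0.0545]
tool_rot: [[-0.992, 0.0, 0.127], [-0.127, -0.0, -0.992], [-0.0, -1.0, 0.0]]
ft_force: [0.3, 2.4, 5.7]
grip_width: 0.0254
```

```bash
python3 -m pendant '[[[0,0,0.2],0,0],[[0,0,0.4],0,0],[[0,0,0.6],0,0],[[0,0,0.8],0,0],[[0,0,0.8],0,0],[[0,0,0.8],0,0],[[0,0,0.6],0,0],[[0,0,0.2],0,0],[[0,0,0],0,0],[[0,0,0],0,0],[[0,0,0],0,0]]' 60
python3 - <<'E'
from h import *
a,_=snap("scene","s3");s=env.observe();print(s["position"],s["ft_force"],s["tool_rot"][:,2])
def c(im,x,y,w,h,k): return cv2.resize(im[y:y+h,x:x+w],(w*k,h*k),interpolation=cv2.INTER_CUBIC)
cv2.imwrite("pics/z5.png",c(a,360,60,80,110,5)[:,:,::-1])
E
```

```text
time_s: 4.63
position: [0.4276, -0.213, 0.1848]
tool_rot: [[-0.992, -0.002, 0.127], [-0.127, 0.002, -0.992], [0.002, -1.0, -0.002]]
ft_force: [-0.7, 0.3, -4.0]
grip_width: 0.0252
[ 0.42766746 -0.21304422  0.18491811] [ 0.11369713 -0.73746479 -5.26855508] [ 0.12701487 -0.99189839 -0.00219056]
```

View pics/z5.png

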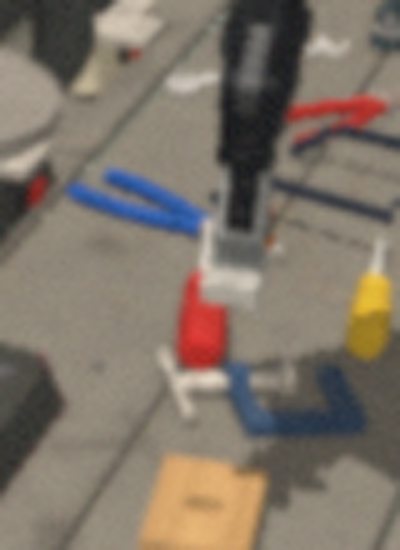

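The gauge hangs level in the jaws with its base at about (406,116), clear of the holder. Moving over the slot next.

```bash
python3 -m pendant '[[[0,0.8,0],-0.05,0],[[0,0.8,0],-0.05,0],[[0,0.8,0],-0.05,0],[[0.2,0.8,0],-0.05,0],[[0.4,0.8,0],-0.06,0],[[0.6,0.8,0],-0.07,0],[[0.6,0.8,0],-0.07,0],[[0.6,0.8,0],-0.07,0],[[0.5,0.8,0],-0.07,0],[[0.3,0.73,0],0,0],[[0,0,0],0,0],[[0,0,0],0,0]]' 60
python3 -m pendant '[[[0,0,0],0,0],[[0,0,0],0,0]]'
```

```text
time_s: 5.68
position: [0.5239, 0.0254, 0.185]
tool_rot: [[-0.997, -0.002, 0.082], [-0.082, 0.0, -0.997], [0.002, -1.0, -0.0]]
ft_force: [-0.5, 0.2, -4.1]
grip_width: 0.0255
time_s: 5.85
position: [0.5237, 0.0238, 0.1859]
tool_rot: [[-0.997, -0.001, 0.079], [-0.079, -0.0, -0.997], [0.001, -1.0, -0.0]]
ft_force: [0.1, -0.1, -4.7]
grip_width: 0.0257
```

```bash
python3 -m pendant '[[[0,0.02,-0.6],0,0],[[0,0.02,-0.6],0,0],[[0,0,-0.6],0,0],[[0,0,-0.5],0,0],[[0,0,-0.5],0,0],[[0,0,-0.3],0,0],[[0,0,-0.1],0,0],[[0,0,0],0,0],[[0,0,0],0,0],[[0,0,0],0,0],[[0,0,0],0,0]]' 60
python3 - <<'E'
from h import *
a,_=snap("scene","s4");b,_=snap("top","t4");s=env.observe();print(s["position"],s["ft_force"],s["tool_rot"][:,2])
def c(im,x,y,w,h,k): return cv2.resize(im[y:y+h,x:x+w],(w*k,h*k),interpolation=cv2.INTER_CUBIC)
cv2.imwrite("pics/z6.png",c(a,290,120,80,80,7)[:,:,::-1])
cv2.imwrite("pics/z7.png",c(b,280,180,110,80,7)[:,:,::-1])
E
```

```text
time_s: 6.77
position: [0.5245, 0.0256, 0.0911]
tool_rot: [[-0.997, 0.002, 0.08], [-0.08, -0.0, -0.997], [-0.001, -1.0, 0.0]]
ft_force: [-0.2, 0.1, -3.8]
grip_width: 0.0256
[0.52436587 0.02566943 0.09083976] [-0.60577752 -0.49047205 -4.59520351] [ 8.02811298e-02 -9.96772228e-01  2.54636363e-04]
```

View pics/z6.png

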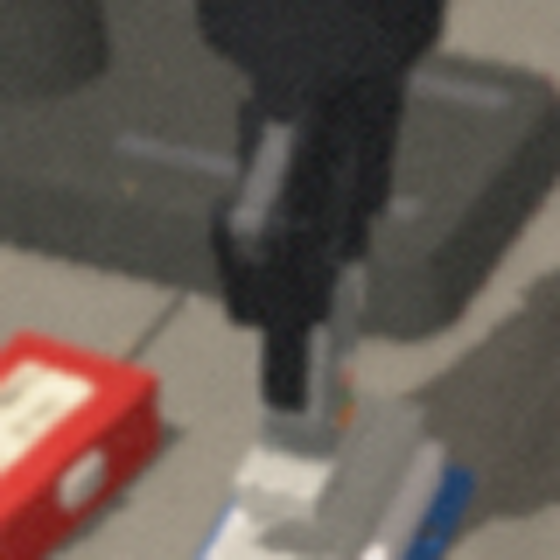

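View pics/z7.png

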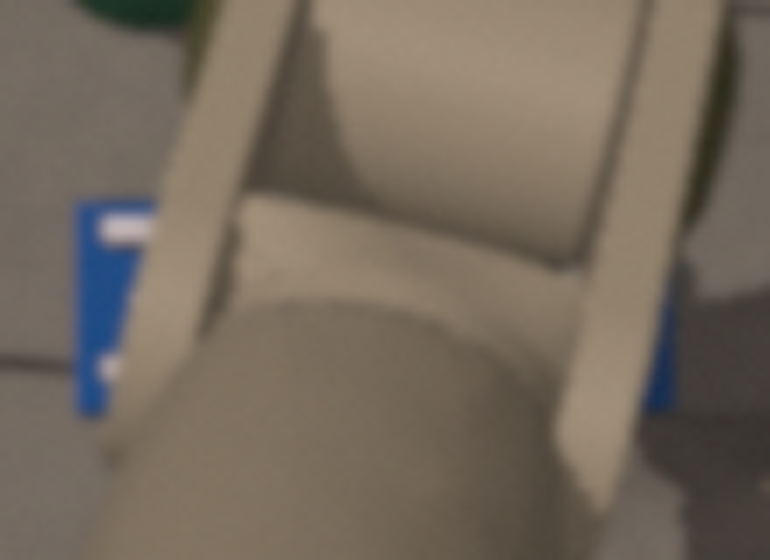

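The scene view shows the gauge over the slot, with the scale strip visible at about (339,176). The top view is blocked. I'll descend in small steps and feel for contact.

```bash
python3 -m pendant '[[[0,-0.02,-0.1],0,0],[[0,0,-0.1],0,0],[[0,0,-0.05],0,0],[[0,0,0],0,0],[[0,0,0],0,0]]'
python3 -m pendant '[[[0,0,-0.05],0,0],[[0,0,-0.05],0,0],[[0,0,0],0,0]]'
python3 -m pendant '[[[0,0,-0.05],0,0],[[0,0,0],0,0],[[0,0,0],0,0]]'
```

```text
time_s: 7.28
position: [0.5241, 0.0251, 0.0826]
tool_rot: [[-0.997, -0.0, 0.08], [-0.08, 0.0, -0.997], [0.0, -1.0, -0.0]]
ft_force: [0.3, 0.3, -4.5]
grip_width: 0.0255
time_s: 7.53
position: [0.524, 0.0251, 0.0796]
tool_rot: [[-0.997, -0.0, 0.08], [-0.08, 0.0, -0.997], [0.0, -1.0, -0.0]]
ft_force: [-0.4, 0.6, -4.4]
grip_width: 0.0253
time_s: 7.78
position: [0.5241, 0.0251, 0.0783]
tool_rot: [[-0.997, -0.0, 0.08], [-0.08, 0.0, -0.997], [0.0, -1.0, -0.0]]
ft_force: [1.0, -0.2, -4.2]
grip_width: 0.0255
```

```bash
for i in 1 2; do python3 -m pendant '[[[0,0,-0.04],0,0],[[0,0,0],0,0],[[0,0,0],0,0]]' | grep -E "posi|force"; done; python3 -m pendant '[[[0,0,-0.04],0,0],[[0,0,0],0,0],[[0,0,0],0,0]]'|grep -E "posi|force"
```

```text
position: [0.5241, 0.0251, 0.0771]
ft_force: [0.3, -0.8, -4.3]
position: [0.5241, 0.0251, 0.0759]
ft_force: [-0.7, -0.9, -3.9]
position: [0.5241, 0.0251, 0.0746]
ft_force: [0.1, 0.3, -3.7]
```

```bash
python3 -m pendant '[[[0,0,-0.04],0,0],[[0,0,0],0,0],[[0,0,0],0,0]]'|grep -E "posi|force";python3 -m pendant '[[[0,0,-0.04],0,0],[[0,0,0],0,0],[[0,0,0],0,0]]'|grep -E "posi|force"
```

```text
position: [0.5241, 0.0251, 0.0734]
ft_force: [-0.1, -0.2, -4.2]
position: [0.5241, 0.0251, 0.0722]
ft_force: [0.6, 0.2, -3.9]
```

```bash
python3 -m pendant '[[[0,0,-0.03],0,0],[[0,0,0],0,0],[[0,0,0],0,0]]'|grep -E "posi|force";python3 -m pendant '[[[0,0,-0.03],0,0],[[0,0,0],0,0],[[0,0,0],0,0]]'|grep -E "posi|force";python3 -m pendant '[[[0,0,-0.03],0,0],[[0,0,0],0,0],[[0,0,0],0,0]]'|grep -E "posi|force"
```

```text
position: [0.5242, 0.0251, 0.0716]
ft_force: [-0.7, -0.1, -1.8]
position: [0.5243, 0.0251, 0.0708]
ft_force: [-1.1, 0.4, 0.5]
position: [0.5243, 0.0251, 0.0697]
ft_force: [-0.2, -0.1, 1.5]
```

```bash
for i in 1; do python3 -m pendant '[[[0,0,-0.03],0,0],[[0,0,0],0,0],[[0,0,0],0,0]]'|grep -E "posi|force"; done;python3 -m pendant '[[[0,0,-0.03],0,0],[[0,0,0],0,0],[[0,0,0],0,0]]'|grep -E "posi|force"
```

```text
position: [0.5243, 0.0251, 0.0687]
ft_force: [-0.4, -0.4, 1.2]
position: [0.5243, 0.0251, 0.0685]
ft_force: [-2.2, 0.1, 8.7]
```

```bash
python3 -m pendant '[[[0,0,-0.02],0,0],[[0,0,0],0,0],[[0,0,0],0,0]]'
python3 - <<'E'
from h import *
a,_=snap("scene","s5")
def c(im,x,y,w,h,k): return cv2.resize(im[y:y+h,x:x+w],(w*k,h*k),interpolation=cv2.INTER_CUBIC)
cv2.imwrite("pics/z8.png",c(a,310,155,50,50,12)[:,:,::-1]); s=env.observe();print(s["ft_force"],s["wrist_torque"])
E
```

```text
time_s: 10.53
position: [0.5243, 0.0251, 0.0685]
tool_rot: [[-0.997, 0.001, 0.08], [-0.08, -0.0, -0.997], [-0.001, -1.0, 0.0]]
ft_force: [-3.6, 0.5, 13.0]
grip_width: 0.025
[-3.39909948  0.70257558 14.65867091] [ 0.00274925  0.79857225 -0.03897679]
```

View pics/z8.png

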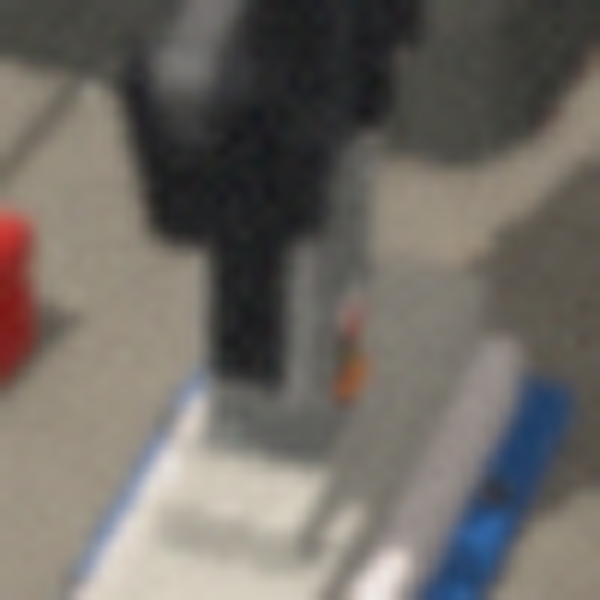

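The scene view shows the orange pointer low on the scale, at about (339,187). The feel agrees: the probe touched at TCP z = 0.0719 and the base went stiff at 0.0686, so the slot is about 10.7 mm deep. I'll ease off and release.

```bash
python3 -m pendant '[[[0,0,0.02],0,0],[[0,0,0],0,0],[[0,0,0],0,0.6],[[0,0,0],0,0.8],[[0,0,0],0,1],[[0,0,0],0,1],[[0,0,0],0,1],[[0,0,0],0,1],[[0,0,0],0,1],[[0,0,0],0,1]]'
python3 -m pendant '[[[0,0,0.1],0,1],[[0,0,0.3],0,1],[[0,0,0.6],0,1],[[0,0,0.9],0,1],[[0,0,0.9],0,1],[[0,0,0.9],0,1],[[0,0,0.9],0,1],[[0,0,0.3],0,1],[[0,0,0],0,1]]'
```

```text
time_s: 11.42
position: [0.5242, 0.0251, 0.0678]
tool_rot: [[-0.997, -0.0, 0.08], [-0.08, 0.0, -0.997], [0.0, -1.0, -0.0]]
ft_force: [0.0, 0.4, -0.0]
grip_width: 0.0854
time_s: 12.17
position: [0.5249, 0.025, 0.2176]
tool_rot: [[-0.997, 0.005, 0.08], [-0.08, -0.001, -0.997], [-0.005, -1.0, 0.001]]
ft_force: [0.2, 0.8, -0.7]
grip_width: 0.085
```

```bash
python3 -m pendant '[[[-0.19,0.97,0],-0.32,0],[[-0.19,0.97,0],-0.32,0],[[-0.19,0.97,0],-0.32,0],[[-0.19,0.97,0],-0.32,0],[[-0.19,0.97,0],-0.32,0],[[-0.19,0.97,0],-0.32,0],[[-0.19,0.97,0],-0.32,0],[[-0.19,0.97,0],-0.32,0],[[-0.19,0.97,0],-0.32,0],[[0,0,0],0,0],[[0,0,0],0,0],[[0,0,0],0,0]]'
python3 - <<'E'
from h import *
a,_=snap("scene","s6");b,_=snap("top","t6")
def c(im,x,y,w,h,k): return cv2.resize(im[y:y+h,x:x+w],(w*k,h*k),interpolation=cv2.INTER_CUBIC)
cv2.imwrite("pics/z9.png",np.hstack([c(b,310,195,60,50,8),c(a,310,140,40,50*40//40,8)[:400]])[:,:,::-1])
E
```

```text
time_s: 13.17
position: [0.4725, 0.2865, 0.2137]
tool_rot: [[-0.985, -0.002, -0.17], [0.17, -0.001, -0.985], [0.002, -1.0, 0.001]]
ft_force: [-0.3, -0.3, -0.0]
grip_width: -0.0001
```

View pics/z9.png

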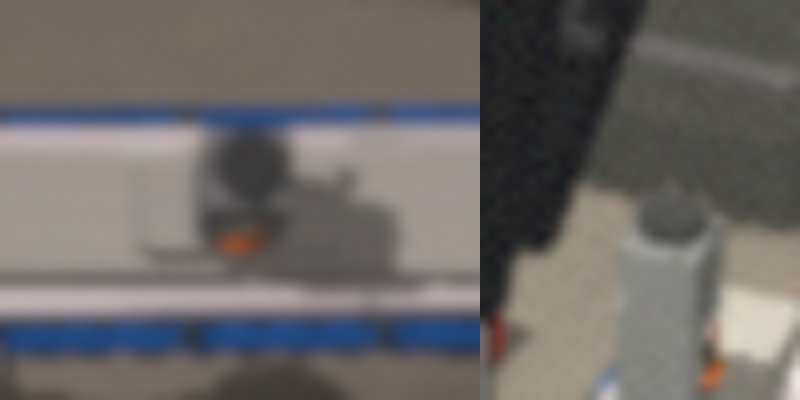

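View pics/s6.png

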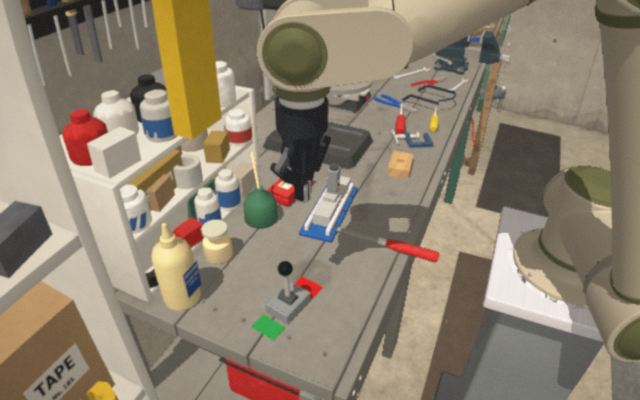

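```bash
python3 - <<'E'
from h import *
yaw=np.radians(4.6);nx=np.array([np.cos(yaw),np.sin(yaw),0])
p0=np.array([.5243,.0251,.038])-nx*.0125
for n,t,bx in(("top","t6",(325,215,30,20)),("scene","s6",(325,160,25,40))):
    im,d=load(t);hsv=cv2.cvtColor(im,cv2.COLOR_RGB2HSV);H,S,V=[hsv[...,i].astype(int) for i in range(3)]
    x,y,w,h=bx;m=np.zeros(H.shape,bool);m[y:y+h,x:x+w]=((H>4)&(H<18)&(S>150)&(V>120))[y:y+h,x:x+w]
    pts=np.argwhere(m)[:,::-1];u=pts.mean(0);c,dd=ray(n,[u]);X=c+dd[0]*(((p0-c)@nx)/(dd[0]@nx))
    print(n,len(pts),u,"hit",X.round(4),"height over underside mm",1000*(X[2]-.038))
    for z in (.028,.032,.036):print(z,proj(n,p0+[0,0,z]))
im,d=load("t6");X=cloud("top",d);P=X[208:222,333:352].reshape(-1,3);Q=P[P[:,2]>.1];print("cap pts",len(Q),Q.mean(0),np.median(Q[:,2]))
E
python3 -m pendant '[[[0,0,-0.7],0,0],[[0,0,-0.8],0,0],[[0,0,-0.8],0,0],[[0,0,-0.8],0,0],[[0,0,-0.8],0,0],[[0,0,-0.4],0,0],[[0,0,0],0,0],[[0,0,0],0,0]]' 60
```

```text
top 2 [339.5 225. ] hit [0.5119 0.0236 0.0584] height over underside mm 20.359908570097875
0.028 [[339.39639296 224.42483938]]
0.032 [[339.46180131 224.12063431]]
0.036 [[339.52763685 223.8144355 ]]
scene 1 [339. 186.] hit [0.5124 0.0167 0.0603] height over underside mm 22.333367894236602
0.028 [[338.09645925 185.69352595]]
0.032 [[338.15930412 184.23277839]]
0.036 [[338.22238727 182.7654439 ]]
cap pts 124 [0.52333491 0.02404351 0.11207791] 0.11281727258969643
time_s: 13.93
position: [0.4731, 0.2862, 0.0858]
tool_rot: [[-0.985, -0.001, -0.171], [0.171, -0.0, -0.985], [0.001, -1.0, 0.0]]
ft_force: [0.0, -0.8, 0.3]
grip_width: -0.0003
```

```bash
python3 -m pendant '[[[0.05,0.3,0],0,0],[[0.06,0.33,0],0,0],[[0.03,0.2,0],0,0],[[0.03,0.2,0],0,0],[[0.03,0.2,0],0,0],[[0.03,0.2,0],0,0],[[0,0,0],0,0]]' | grep -E "posi|force"; python3 -m pendant '[[[0.03,0.17,-0.05],0,0],[[0.03,0.17,-0.05],0,0],[[0,0,0],0,0]]'| grep -E "posi|force"
```

```text
position: [0.4798, 0.331, 0.0858]
ft_force: [-0.5, 0.3, -0.1]
position: [0.4816, 0.3408, 0.0824]
ft_force: [0.1, -0.8, -0.1]
```

```bash
python3 - <<'E'
from h import *
a,_=snap("scene","s7")
cv2.imwrite("pics/z10.png",cv2.resize(a[240:350,230:340],(660,660),interpolation=cv2.INTER_CUBIC)[:600,:,::-1])
E
```

```text
(no output)
```

View pics/z10.png

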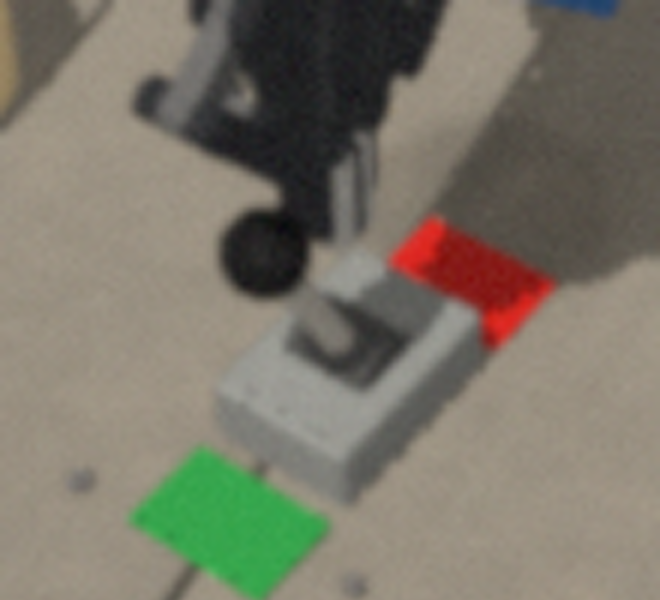

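The lever is now tilting toward green, with the knob at (274,282) in the full picture. I'll keep pushing until the stop is felt.

```bash
for i in 1; do python3 -m pendant '[[[0.025,0.13,0],0,0],[[0,0,0],0,0],[[0,0,0],0,0]]'| grep -E "posi|force";  python3 -m pendant '[[[0.025,0.13,0],0,0],[[0,0,0],0,0],[[0,0,0],0,0]]'| grep -E "posi|force";  python3 -m pendant '[[[0.025,0.13,0],0,0],[[0,0,0],0,0],[[0,0,0],0,0]]'| grep -E "posi|force"; done
```

```text
position: [0.4823, 0.3441, 0.0828]
ft_force: [0.6, -0.1, -0.1]
position: [0.4828, 0.3464, 0.0827]
ft_force: [-1.1, -9.4, 2.6]
position: [0.4829, 0.3473, 0.0826]
ft_force: [-4.8, -25.8, 7.8]
```

```bash
python3 -m pendant '[[[-0.05,-0.3,0],0,0],[[-0.1,-0.6,0],0,0],[[-0.12,-0.7,0],0,0],[[-0.05,-0.3,0.3],0,0],[[0,0,0.8],0,0],[[0,0,0.8],0,0],[[-0.3,0,0.8],0,0],[[-0.7,-0.7,0.8],0,0],[[-0.7,-0.9,0.3],0,0],[[-0.7,-0.9,0],0,0],[[0,0,0],0,0],[[0,0,0],0,0]]'
python3 - <<'E'
from h import *
a,da=snap("scene","s8");b,db=snap("top","t8")
def c(im,x,y,w,h,k): return cv2.resize(im[y:y+h,x:x+w],(w*k,h*k),interpolation=cv2.INTER_CUBIC)
cv2.imwrite("pics/z11.png",np.hstack([c(a,240,240,80,100,5),c(b,175,195,80,100,5)])[:,:,::-1])
E
```

```text
time_s: 16.57
position: [0.4019, 0.2194, 0.1981]
tool_rot: [[-0.985, 0.002, -0.172], [0.172, 0.001, -0.985], [-0.002, -1.0, -0.001]]
ft_force: [0.2, 0.0, 0.2]
grip_width: -0.0
```

View pics/z11.png

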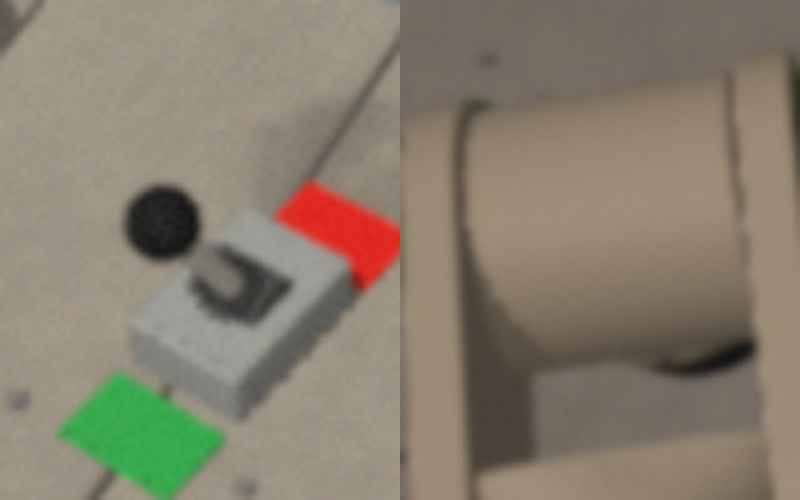

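View pics/t8.png

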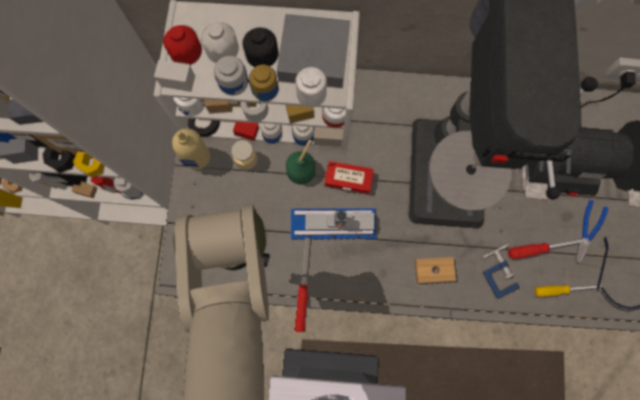

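View pics/s8.png

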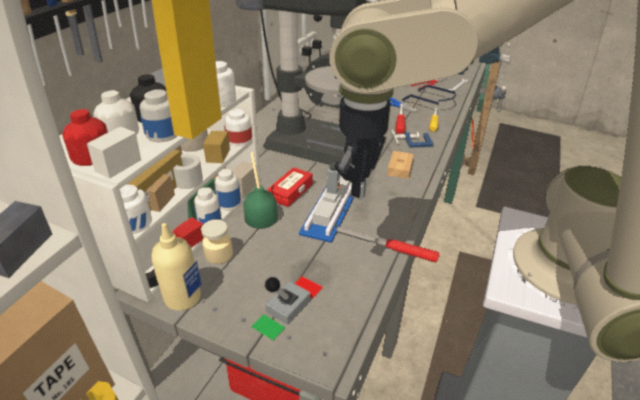

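```bash
python3 - <<'E'
from h import *
f=lambda p,o,k:(np.array(p,float)+.5)/k-.5+np.array(o)
a=np.radians(80.3);ax=np.array([np.cos(a),np.sin(a),0]);n=np.array([-np.sin(a),np.cos(a),0]);n=np.array([np.sin(a),-np.cos(a),0])
c0=np.array([.4814,.332,0])
for nm,u in(("before",f((200,68),(245,255),5)),("after",f((162,222),(240,240),5))):
    c,d=ray("scene",[u]);d=d[0];X=c+d*(((c0-c)@n)/(d@n));print(nm,X.round(4),"s",((X-c0)@ax).round(4))
E
```

```text
before [0.4823 0.3371 0.1016] s 0.0052
after [0.4881 0.3713 0.0935] s 0.0398
```

```bash
python3 - <<'E'
from h import *
print(env.observe()["time_s"],env.close_job())
E
```

```text
the job is handed in; nothing more can be done
16.6667 None
```

I seated the depth gauge on the slotted bar, read the slot as deeper than 8 mm, and threw the verdict lever fully over to green. The job is handed in at 16.7 s.

- **Seating:** The probe went into the slot and touched bottom at a tool height of about 71.9 mm. It pushed in at roughly 6 N, and the base went stiff at about 68.6 mm. I pressed to about 15 N on the wrist gauge, then released. The depth data put the cap top at about 113 mm, against 117 mm expected (bar top 38 mm plus the 79 mm gauge). I put the gap down to depth noise, since the feel of the seating was clear.
- **Depth reading:** By feel, the slot is about 10.7 mm deep. The orange pointer sits in the lower, green half in both views, at about 20 and 22 mm above the underside, compared with 32 mm for the 8 mm tick. Only one or two pixels of pointer were measurable, so its exact height is coarse.
- **Lever:** I pushed it until the hard stop was felt (about 26 N). The knob moved from 5 mm to 40 mm toward green, which fits the end of its travel, and it stayed there after I backed off.
- **Last look:** The gauge, oil can and jars are all standing, and the arm is clear of everything. The top view of the lever was hidden by the arm, so that check rests on the scene camera alone.

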